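Add a slotted mass to the load stem

TASK

Add the brass slotted mass to the load stem: slide it sideways onto the thin neck of the stem with its slot pointing the opposite way to the slot of the grey mass already there, then lower it until it lies flat and fully home on the grey mass. The stem stands on a delicate load cell, so work gently by feel, never push the mass hard against it or let the mass drop onto it, and leave the red mass, the gauge, the wrench and the tin where they are.

Things in the scene. Friction and masses are not known exactly. Their poses are not given: they have to be found in the camera images.
- disc: Loose brass mass, 0.29 kg, flat on the table: 12 mm thick, 68 mm diameter, two parallel flats 52 mm apart (at y = +26 and -26 mm, 44 mm long along x) to grip it by. Keyhole opening: hub hole 17 mm across round the origin, and a slot 10.5 mm wide from it out along +x; beyond x = 24 mm the mouth flares to 16 mm at the rim. Origin: centre of the underside. x points out of the mouth, z up.
- disc_mouth (a point): Middle of the brass mass's slot mouth, on the rim at its underside, 34 mm from its origin along +x.
- hanger: Load stem fixed to the table: steel foot plate 110 x 110 x 14 mm, blue load cell, dark round pan 72 mm in diameter (top 42 mm above the table), a grey slotted mass of the brass one's shape fixed on it, slot mouth along the hanger's +x, and an upright stem. Origin: on the table, centre of the foot plate; z up. The brass mass must never press on it with more than 15 N in any direction.
- seat (a point): On the hanger's z axis, 54 mm above the table: height of the grey mass's top, where the brass mass's underside comes to lie. The stem body above it is 15 mm in diameter up to 64 mm, then a 1.5 mm chamfer up to its flat shoulder at 65.5 mm; the hub hole goes down over it with 1 mm play all round.
- neck (a point): On the hanger's z axis, 76 mm above the table, at the 8 mm neck (65.5 to 87 mm; black head of 18 mm to 93 mm). The slot passes only here, underside at 66 to 75 mm. Pan, grey mass and stem together sit on a locked cross-slide, up to 7 mm off this axis in the hanger's x and also in y, new each time, not reported: feel or see it. Hub's back touching the neck: mass centre is 4.5 mm past the stem axis.
- spare: A red slotted mass of the same outline, 20 mm thick, lying flat on the table; not to be used or moved. Origin: centre of the underside.
- gauge: Dial gauge on a grey magnetic base (50 x 60 x 50 mm, arm and dial up to 150 mm high), standing on the table; leave alone. Origin: centre of the base's underside.
- wrench: A spanner lying on the table; leave alone.
- tin: A small blue jar with a black cap, 60 mm in diameter and 60 mm high; leave alone. Origin: centre of the underside.
Not all that is in view belongs to the job. There is more than one size of the disc; the job needs the larger.

How it is judged:
By the outcome, as a careful person would: the job done as asked, in the order asked, and still so for the second after the job is handed in, with the robot touching nothing.
It also fails if it takes over 67 s, if anything falls off the work surface, if the arm or the gripper's body presses on something with over 40 N, if the wrist force passes 120 N, or if a joint passes its speed limit or range.

ROBOT

A 6-joint arm with a two-finger parallel gripper is mounted at the origin on the work surface. World frame = base frame: x ahead of the robot, y to its left, z up, the work surface at z = 0. Lengths are in mm, angles in rad, forces in N, time in s.
With the tool pointing down it reaches from about 275 to 750 mm from the base axis. Payload 10.2 kg.
Tool frame: the origin (TCP) lies midway between the tips of the shut fingers; the grasp point (between the pads) lies 19 mm behind it (ctrl.hold_point_z is the distance from the TCP to the grasp point, in mm); z points along the fingers, y is the direction in which the jaws open and shut (so a half turn about z gives the same grasp; the last joint's range is limited). The gripper opens to 85 mm and grips with 20 to 120 N. Pads are 22 mm wide; open, the fingers measure 114 mm over their backs; the gripper's body (76 mm by 85 mm) begins 54 mm behind the grasp point. The pads swing forward as they close: fully open they stand 13 mm farther back than shut.
Start: joints at [-1.563, 0.313, 1.498, -0, 1.331, -0.223], TCP at [120.083, -511.088, 231.294] pointing down, gripper open.
Joint ranges: [-2.94, 2.94], [-0.97, 2.17], [0.19, 2.56], [-1.23, 4.37], [0.02, 3.11], [-2.88, 2.88]. Speed limits (rad/s): [2.39, 2.39, 3.01, 3.14, 3.14, 3.14].

INTERFACE

Orientations are given as a unit quaternion [w, x, y, z].
In Python, from rig import ctrl, capture, get_calibration, ticket, search_frame, outline_of gives the robot as it stands. The module is installed in compiled form; this text tells all that it offers.
- The arm moves only by the tool servo_tool, never from a script. Its argument "motion" is a list of rows, each an object with "dr": the turn, a rotation vector about the tool's x, y, z in units of 10 degrees (1.0 is 10 degrees), a list of three; "delta_pos": the shift along the tool's x, y, z in units of 50 mm (1.0 is 50 mm), a list of three; "hand": the opening, from 0 (shut) to 1 (fully open). In form: [{"dr": [ax, ay, az], "delta_pos": [x, y, z], "hand": hand}, ...]. A call has 1 to 20 rows; each row shifts and turns the pose as measured when the row begins, along the tool's axes as they then stand; what a row does not reach is not made up. A row lasts 1/8 s, in which the tool goes at most 62.5 mm and 10.7 degrees, less where a joint would pass 70% of its speed; a pose out of reach is approached as far as the arm can. A call is refused whole if a number of a shift passes 1 or a number of a turn 1, either way. A call with a gripper value outside its range is refused whole. The fingers move at their own pace and stop on an object; "squeeze" is the grip in N (left out, the last holds). Time passes only in rows, so rows that do not move let the fingers close. It gives the time, the measured TCP pose, the force and the opening at its end, in the units of the state.
- ctrl.sense(): the state, without advancing time (a new reading comes with each control period).
- capture(name): name is "scene" or "top" or "wrist"; returns (picture, depth): 384x512x3 uint8, red, green, blue; 384x512 float32, mm along the optical axis (not along the pixel's ray), 0 where there is no reading.
- get_calibration(name): a dict with "camera_matrix" (3x3 intrinsics, pixels), "distortion" ([k1, k2, p1, p2, k3] as OpenCV has them; the pictures are not rectified), "T" (4x4, takes a point from camera to world coordinates). Camera axes: x right, y down, z forward; pixel columns grow to the right and rows downward; lengths in mm; the calibration is good to about 2 mm. A picture is of the moment at which its call begins: read the wrist's pose just before it. get_calibration takes no time and is no camera call; for the wrist camera it gives the pose at the moment of the call.
- ticket.finish_job(): hands the job in, once; it reports no verdict.
Trained networks look in the newest picture that a camera, given by its name, has taken for a name from the list of things; names that differ only in an ending like _2 or _b are one class to them, and where a whole thing is asked for, a point or a joint stands for the part that bears it (a point fixed in the world has none). Each returns a list of dicts, best first, with "score" (0 to 1); they miss things now and then, are a little off and sometimes report something else, mostly with a low value. They report only what shows in the picture. A call takes as long as a camera call. They do not tell look-alikes from the thing itself.
- search_frame(camera, label): "bbox" ([left, top, right, bottom] in pixels, round what is visible of it).
- outline_of(camera, label): "pixels" (384x512 bool, what is visible of it) and "bbox" ([left, top, right, bottom] in pixels, round what is visible of it).
The state is a dict: "time_s": time; "joints": joint angles; "dq": joint speeds; "tau": joint torques, N m; "eef_pos": TCP position; "ee_rot": TCP orientation; "force": force on the tool from outside, world axes, zero at the start; "wrist_torque": the same for the moment, N m; "grip_width": opening from 0.0 (shut) to 1.0 (fully open).
Only numpy, scipy, OpenCV 4.12 (cv2) and the standard library are available. Lean on these libraries where they do the work, as an engineer would, in place of code of your own. Each camera call takes 0.05 s, during which the arm holds its last target.

## Working session

There is one attempt and no reset: what is moved stays moved. The work goes in short steps, Python scripts to look and compute and a tool call to move; the robot and the scene stay as the last step left them, time stands still between calls to the robot, and variables do not carry over. Pictures are saved under pics/ and viewed, and the job is handed in when it is done.

Besides the shell and the picture viewer there is one more tool, called after ">>>" by a JSON object that holds its "op" and its "data". servo_tool: Moves the arm, as the interface text tells. Its arguments: {"type":"object","properties":{"motion":{"type":"array"},"squeeze":{"type":"number"}},"required":["motion"]}

```bash
mkdir -p pics; ls
cat > h.py <<'E'
import numpy as np,cv2
from rig import ctrl,capture,get_calibration,ticket,search_frame,outline_of
def shot(n,f):
    cal=get_calibration(n); p,d=capture(n)
    cv2.imwrite('pics/'+f+'.png',cv2.cvtColor(p,cv2.COLOR_RGB2BGR)); np.savez(''+f+'.npz',p=p,d=d,K=cal['camera_matrix'],D=cal['distortion'],T=cal['T'])
    return p,d,cal
def world(d,cal):
    K=np.array(cal['camera_matrix'],float);D=np.array(cal['distortion'],float);T=np.array(cal['T'])
    v,u=np.mgrid[0:384,0:512]
    q=cv2.undistortPoints(np.stack([u,v],-1).reshape(-1,1,2).astype(np.float64),K,D).reshape(384,512,2)
    P=np.dstack([q[...,0]*d,q[...,1]*d,d])
    W=P@T[:3,:3].T+T[:3,3]; W[d<=0]=np.nan
    return W
def ray(u,v,z,cal):
    K=np.array(cal['camera_matrix'],float);D=np.array(cal['distortion'],float);T=np.array(cal['T'])
    q=cv2.undistortPoints(np.array([[[u,v]]],float),K,D)[0,0]
    r=T[:3,:3]@np.array([q[0],q[1],1]); return T[:3,3]+r*(z-T[2,3])/r[2]
E
python3 - <<'E'
from h import *
print(ctrl.sense())
for n in ['top','scene']:
    p,d,cal=shot(n,n+'0')
    W=world(d,cal)
    for l in ['disc','hanger','spare','gauge','wrench','tin']:
        for r in outline_of(n,l)[:3]:
            m=r['pixels']; print(n,l,round(r['score'],2),r['bbox'],np.nanmedian(W[m],0).round(0), np.nanmax(W[m][:,2]).round(0))
E
```

```text
pics
{'time_s': 0.0, 'joints': array([-1.56340576e+00,  3.13428070e-01,  1.49843684e+00, -1.78455798e-05,
        1.33097777e+00, -2.23387192e-01]), 'dq': array([-5.75941499e-07, -5.22645834e-04,  1.94107947e-03,  3.47562313e-04,
       -1.28979566e-03, -7.89426074e-04]), 'tau': array([ 5.98526221e-04, -4.12265182e+01, -2.59742814e+01, -1.76987924e-04,
        4.05050538e-03,  1.50976166e-05]), 'eef_pos': array([ 120.07410248, -510.82449821,  230.74638229]), 'ee_rot': array([-6.22308185e-04,  9.93349648e-01,  1.15135079e-01,  5.87538668e-05]), 'force': array([ 0.65270602,  0.10386607, -0.6070226 ]), 'wrist_torque': array([-0.04042594,  0.00865659, -0.0117291 ]), 'grip_width': 0.9994087182209207}
top disc 0.92 [230.3, 207.9, 257.2, 235.8] [507. -87.  12.] 18.0
top disc 0.45 [230.8, 257.3, 250.9, 272.1] [397. -61.   8.] 12.0
top hanger 0.94 [106.2, 190.8, 164.8, 245.3] [560. 158.  16.] 97.0
top spare 0.81 [302.4, 193.5, 330.0, 219.5] [ 496. -275.   20.] 25.0
top gauge 0.94 [217.7, 111.6, 267.0, 144.2] [ 720. -117.   52.] 148.0
top wrench 0.58 [266.7, 105.8, 322.7, 158.5] [ 707. -261.    7.] 13.0
top tin 0.7 [377.0, 241.5, 405.7, 266.2] [ 349. -413.   59.] 65.0
scene disc 0.94 [236.5, 177.8, 264.5, 204.2] [510. -87.  11.] 16.0
scene disc 0.68 [232.4, 154.5, 244.9, 167.9] [400. -65.   8.] 13.0
scene spare 0.65 [169.4, 205.2, 196.0, 231.2] [ 503. -274.   19.] 24.0
scene wrench 0.78 [196.1, 257.6, 246.2, 328.0] [ 715. -266.    6.] 11.0
scene tin 0.8 [93.3, 180.5, 118.9, 212.1] [ 366. -423.   52.] 64.0
```

Run:
```python
import cv2,numpy as np
a=cv2.imread('pics/top0.png');b=cv2.imread('pics/scene0.png')
cv2.imwrite('pics/a1.png',cv2.resize(a,(800,600)))
c1=cv2.resize(a[180:290,95:345],None,fx=3.2,fy=3.2,interpolation=2)
cv2.imwrite('pics/a2.png',c1)
cv2.imwrite('pics/a3.png',cv2.resize(b,(800,600)))
```

```text
(no output)
```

View pics/a1.png

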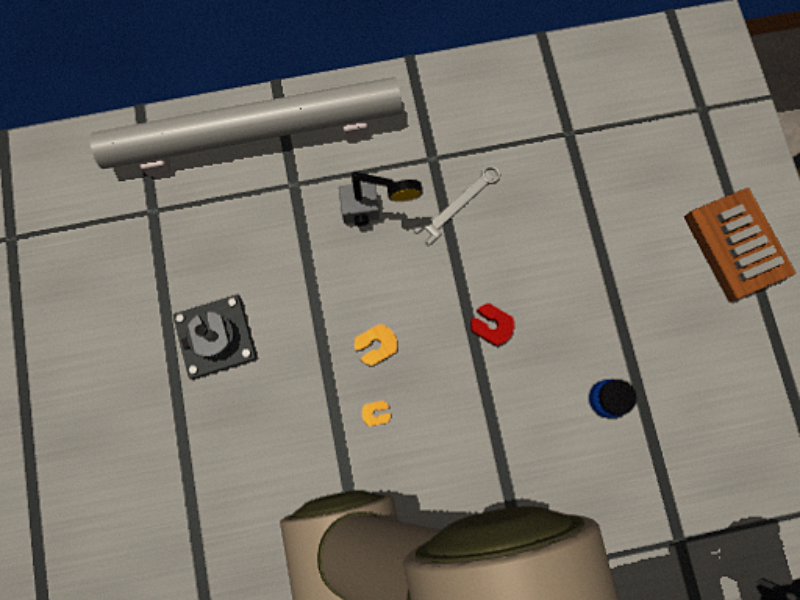

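View pics/a2.png

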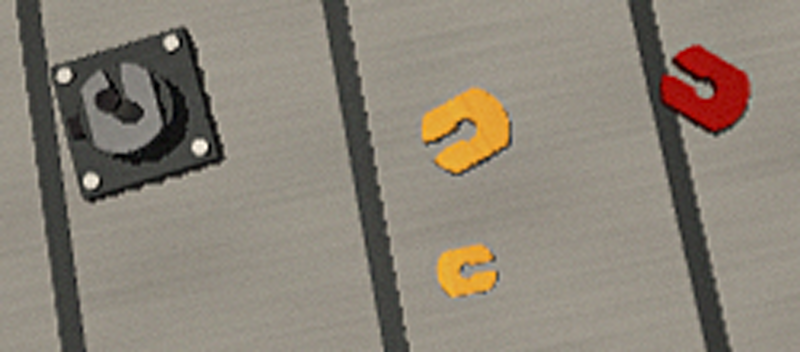

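View pics/a3.png

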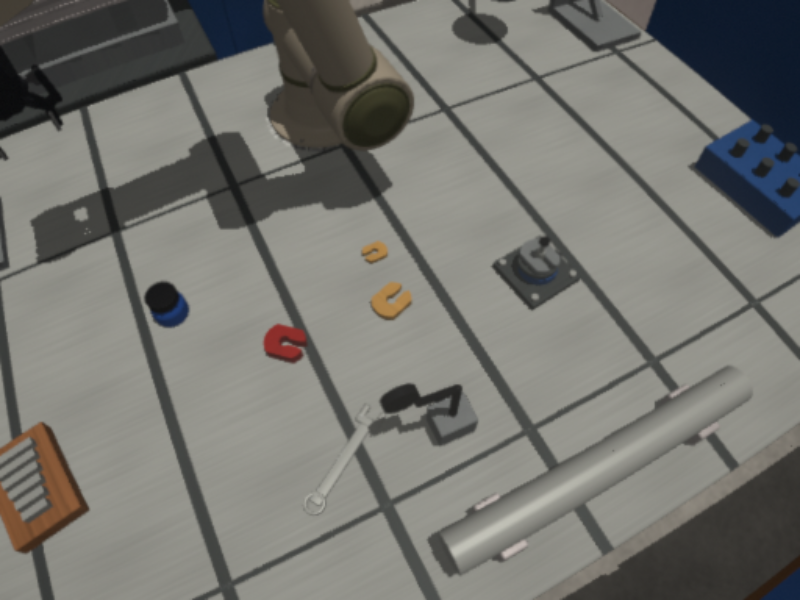

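```bash
cat >> h.py <<'E'
from scipy.spatial.transform import Rotation as Ro
def tcp():
    s=ctrl.sense();q=s['ee_rot'];R=Ro.from_quat([q[1],q[2],q[3],q[0]]).as_matrix();return s['eef_pos'],R,s
def rel(target,yaw=None):
    # units to target TCP; yaw = world angle of tool x, pointing down
    p,R,s=tcp(); d=R.T@(np.array(target)-p)/50
    print('delta units',d.round(3))
    if yaw is not None:
        c,sn=np.cos(yaw),np.sin(yaw)
        Rt=np.array([[c,sn,0],[sn,-c,0],[0,0,-1.]])
        print('dr units',(np.degrees(Ro.from_matrix(R.T@Rt).as_rotvec())/10).round(3))
E
python3 - <<'E'
from h import *
p,R,s=tcp(); T=np.array(get_calibration('wrist')['T'])
print(R.round(3)); print((R.T@T[:3,:3]).round(3),R.T@(T[:3,3]-p)); print(get_calibration('wrist')['camera_matrix'])
rel([450,-90,330])
E
```

```text
[[ 0.973  0.229  0.   ]
 [ 0.229 -0.973 -0.   ]
 [ 0.     0.    -1.   ]]
[[-0.    -0.958 -0.287]
 [ 1.     0.    -0.001]
 [ 0.001 -0.287  0.958]] [  72.32435757   -0.38488181 -142.12717275]
[[288.14271025   0.         256.00956219]
 [  0.         288.14271025 193.03713292]
 [  0.           0.           1.        ]]
delta units [ 8.35  -6.689 -1.974]
```

>>> {"op": "servo_tool", "data": {"motion": [{"dr": [0, 0, 0], "delta_pos": [0.7, -0.53, 0], "hand": 1}, {"dr": [0, 0, 0], "delta_pos": [0.8, -0.57, 0], "hand": 1}, {"dr": [0, 0, 0], "delta_pos": [0.8, -0.57, 0], "hand": 1}, {"dr": [0, 0, 0], "delta_pos": [0.8, -0.57, 0], "hand": 1}, {"dr": [0, 0, 0], "delta_pos": [0.8, -0.57, 0], "hand": 1}, {"dr": [0, 0, 0], "delta_pos": [0.8, -0.57, 0], "hand": 1}, {"dr": [0, 0, 0], "delta_pos": [0.8, -0.57, 0], "hand": 1}, {"dr": [0, 0, 0], "delta_pos": [0.8, -0.57, 0], "hand": 1}, {"dr": [0, 0, 0], "delta_pos": [0.8, -0.57, 0], "hand": 1}, {"dr": [0, 0, 0], "delta_pos": [0.8, -0.57, 0.2], "hand": 1}, {"dr": [0, 0, 0], "delta_pos": [0.7, -0.57, 0.3], "hand": 1}, {"dr": [0, 0, 0], "delta_pos": [0, 0, 0], "hand": 1}, {"dr": [0, 0, 0], "delta_pos": [0, 0, 0], "hand": 1}]}}

```text
time_s: 2.33
eef_pos: [478.2, -97.5, 206.5]
ee_rot: [0.002, 0.993, 0.114, 0.002]
force: [-0.4, 1.5, -0.0]
grip_width: 0.998
```

Run:
```python
from h import *
p,R,s=tcp();print(p,s['time_s'])
p,d,cal=shot('wrist','w1')
W=world(d,cal)
for r in outline_of('wrist','disc')[:3]:
    m=r['pixels']; print(r['score'],r['bbox'],np.nanmedian(W[m],0))
cv2.imwrite('pics/w1b.png',cv2.resize(cv2.imread('pics/w1.png'),(800,600)))
```

```text
[478.20460742 -97.49686927 206.48034379] 2.325
0.8 [217.6, 122.1, 279.4, 173.3] [507.39475061 -86.30446652  11.58506562]
0.61 [198.0, 206.6, 236.6, 242.2] [399.31936824 -62.7233669    7.70726539]
```

View pics/w1b.png

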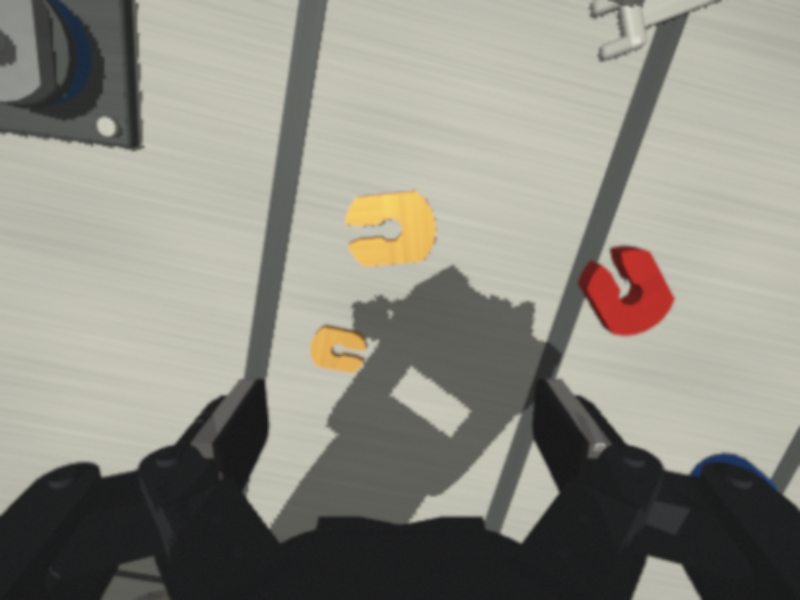

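```bash
cat > fit.py <<'E'
from h import *
from scipy.optimize import minimize
S=8
def outer():
    t=np.linspace(0,2*np.pi,181); P=np.c_[34*np.cos(t),np.clip(34*np.sin(t),-26,26)]; return P
def hole():
    return [np.c_[8.5*np.cos(np.linspace(0,2*np.pi,60)),8.5*np.sin(np.linspace(0,2*np.pi,60))],
            np.array([[0,5.25],[24,5.25],[36,8.6],[36,-8.6],[24,-5.25],[0,-5.25]])]
def proj(P,z,x,y,th,cal):
    c,s=np.cos(th),np.sin(th)
    Q=np.c_[x+P[:,0]*c-P[:,1]*s,y+P[:,0]*s+P[:,1]*c,np.full(len(P),z)]
    T=np.array(cal['T']);R=T[:3,:3].T;t=-R@T[:3,3]
    u,_=cv2.projectPoints(Q,cv2.Rodrigues(R)[0],t,np.array(cal['camera_matrix'],float),np.array(cal['distortion'],float))
    return u.reshape(-1,2)
def render(x,y,th,cal,z0,z1,box):
    l,t,r,b=box; h,w=(b-t)*4,(r-l)*4
    full=np.zeros((h,w),np.uint8); hs=np.zeros((h,w),np.uint8)+255
    for z in (z0,z1):
        m=np.zeros((h,w),np.uint8)
        k=lambda P:np.round(((proj(P,z,x,y,th,cal)-[l,t]+.5)*4-.5)*16).astype(np.int32)
        cv2.fillPoly(full,[k(outer())],255,shift=4)
        for H in hole(): cv2.fillPoly(m,[k(H)],255,shift=4)
        hs&=m
    full[hs>0]=0
    return cv2.resize(full,(r-l,b-t),interpolation=cv2.INTER_AREA)/255.
def fit(mask,cal,x,y,z0,z1,ths):
    ys,xs=np.where(mask); box=(max(xs.min()-8,0),max(ys.min()-8,0),min(xs.max()+9,512),min(ys.max()+9,384))
    M=mask[box[1]:box[3],box[0]:box[2]].astype(float); M=cv2.GaussianBlur(M,(0,0),.7)
    f=lambda q:np.sum((cv2.GaussianBlur(render(q[0],q[1],q[2]/20,cal,z0,z1,box),(0,0),.7)-M)**2)
    best=None
    for th in ths:
        r=minimize(f,[x,y,th*20],method='Nelder-Mead',options=dict(initial_simplex=[[x,y,th*20],[x+4,y,th*20],[x,y+4,th*20],[x,y,th*20+4]],xatol=.02,fatol=1e-3))
        if best is None or r.fun<best.fun: best=r
    return best.x[0],best.x[1],best.x[2]/20,best.fun,M.sum()
def load(f):
    z=np.load(''+f+'.npz'); return z['p'],z['d'],dict(camera_matrix=z['K'],distortion=z['D'],T=z['T'])
def brass(p,box):
    hsv=cv2.cvtColor(p,cv2.COLOR_RGB2HSV); m=(hsv[...,0]>8)&(hsv[...,0]<35)&(hsv[...,1]>110)
    o=np.zeros_like(m); l,t,r,b=[int(v) for v in box]; o[t-4:b+5,l-4:r+5]=m[t-4:b+5,l-4:r+5]; return o
E
python3 - <<'E'
from fit import *
for f,box in [('w1',(217,122,280,174)),('top0',(230,208,258,236)),('scene0',(236,178,265,205))]:
    p,d,cal=load(f); m=brass(p,box)
    W=world(d,cal); print(m.sum(),np.nanmedian(W[m],0))
    x0,y0=np.nanmedian(W[m],0)[:2]
    print(f,fit(m,cal,x0,y0,0,12,np.arange(0,6.28,.5)))
E
```

```text
1904 [507.63539239 -86.88091675  11.6253087 ]
w1 (np.float64(503.6942012174861), np.float64(-83.68104005197878), np.float64(1.8925772569170938), np.float64(33.63920410359957), np.float64(1904.0))
448 [507.13207476 -87.23252124  11.94505365]
top0 (np.float64(505.38074810105604), np.float64(-83.95111397367259), np.float64(1.8935530785318864), np.float64(1.5187069932069541), np.float64(448.00000000000006))
349 [510.32546095 -88.6079577   11.47918371]
scene0 (np.float64(504.57692202554347), np.float64(-83.99586407334591), np.float64(1.9003014247682313), np.float64(20.870168992478693), np.float64(349.0000000000001))
```

Run:
```python
from h import *
rel([540,145,235],0.23)
```

```text
delta units [ 2.306 -4.45  -0.581]
dr units [ 0.026 -0.018 -0.013]
```

>>> {"op": "servo_tool", "data": {"motion": [{"dr": [0, 0, 0], "delta_pos": [0.4, -0.75, -0.1], "hand": 1}, {"dr": [0, 0, 0], "delta_pos": [0.4, -0.75, -0.1], "hand": 1}, {"dr": [0, 0, 0], "delta_pos": [0.4, -0.75, -0.1], "hand": 1}, {"dr": [0, 0, 0], "delta_pos": [0.4, -0.75, -0.1], "hand": 1}, {"dr": [0, 0, 0], "delta_pos": [0.4, -0.75, -0.1], "hand": 1}, {"dr": [0, 0, 0], "delta_pos": [0.3, -0.7, -0.1], "hand": 1}, {"dr": [0, 0, 0], "delta_pos": [0, 0, 0], "hand": 1}, {"dr": [0, 0, 0], "delta_pos": [0, 0, 0], "hand": 1}]}}

```text
time_s: 3.42
eef_pos: [542.8, 142.9, 240.0]
ee_rot: [0.003, 0.994, 0.106, 0.004]
force: [-0.8, -0.1, 0.4]
grip_width: 1.002
```

Run:
```python
from h import *
p,R,s=tcp();print(p,s['time_s'])
p,d,cal=shot('wrist','w2')
W=world(d,cal)
for r in outline_of('wrist','hanger')[:3]:
    m=r['pixels']; print(r['score'],r['bbox'],np.nanmedian(W[m],0))
cv2.imwrite('pics/w2b.png',cv2.resize(cv2.imread('pics/w2.png'),(800,600)))
```

```text
[542.82930084 142.92935584 239.98491368] 3.425
0.77 [195.2, 96.0, 289.0, 187.7] [573.43046523 166.69934068  14.70957366]
```

View pics/w2b.png

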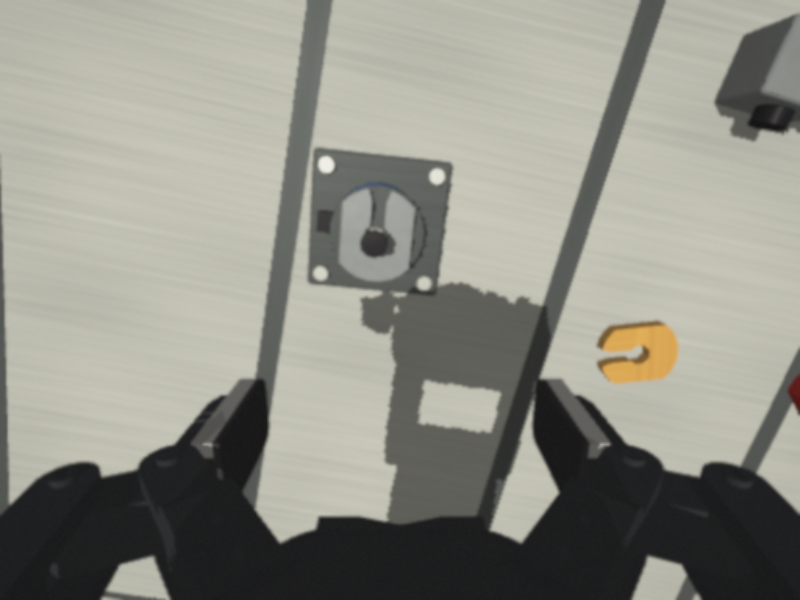

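Run:
```python
from fit import *
p,d,cal=load('w2'); W=world(d,cal)
g=cv2.cvtColor(p,cv2.COLOR_RGB2GRAY)
box=np.zeros((384,512),bool); box[90:192,192:295]=1
pl=box&(W[...,2]>8)
# plate silhouette from depth: convex hull min area rect on world pts with z 10..20
c=pl&(W[...,2]<22); P=W[c][:,:2].astype(np.float32)
print('plate',cv2.minAreaRect(P))
# bolts
for (u,v) in [(326,165),(437,177),(320,273),(424,284)]: print(ray(u*.64,v*.64,18,cal).round(1))
gm=pl&(W[...,2]>46)&(W[...,2]<62); print(gm.sum(), W[gm].mean(0),g[gm][::100])
m2=pl&(W[...,2]>46)&(W[...,2]<62)&(g>90)
print('grey', fit(m2,cal,*np.nanmean(W[m2],0)[:2],54,54,np.arange(-.9,.9,.4)))
gm3=gm
print('grey depth', fit(gm3,cal,*np.nanmean(W[m2],0)[:2],54,54,np.arange(-.9,.9,.4)))
hd=pl&(W[...,2]>85); ys,xs=np.where(hd); print(hd.sum(),xs.mean(),ys.mean(), ray(xs.mean(),ys.mean(),93,cal), W[hd][:,2].max(), np.median(W[hd],0))
# dark blob head in image
dk=(g<45)&(np.hypot(*(np.mgrid[0:384,0:512]-np.array([154,240])[:,None,None]))<16)
ys,xs=np.where(dk);print(dk.sum(),xs.min(),xs.max(),ys.min(),ys.max())
cv2.imwrite('pics/w2c.png',cv2.resize(cv2.imread('pics/w2.png')[90:195,185:300],None,fx=5.5,fy=5.5,interpolation=2))
```

```text
plate ((566.8799438476562, 166.66268920898438), (111.35078430175781, 111.3253402709961), 6.399708271026611)
[604.4 214.   18. ]
[613.9 127.9  18. ]
[519.1 204.7  18. ]
[528.  118.4  18. ]
1983 [563.47872925 165.06812558  53.63148947] [123 167 163 165 166 155 163 167 161 149 129 161 160  72 153 157 157 157
 157 158]
grey (np.float64(564.2873499459404), np.float64(164.91848004518792), np.float64(0.1033633662225748), np.float64(160.52498180781961), np.float64(1944.0))
grey depth (np.float64(564.2610532625243), np.float64(165.07246925255544), np.float64(0.10496489755237866), np.float64(128.05367247001365), np.float64(1983.0))
243 239.2716049382716 156.08230452674897 [564.50076362 164.52711494  93.        ] 94.51515039204833 [564.58658499 164.44478695  92.63002298]Traceback (most recent call last):
  File "<stdin>", line 19, in <module>
    return umr_minimum(a, axis, None, out, keepdims, initial, where)
ValueError: zero-size array to reduction operation minimum which has no identity
```

Run:
```python
from h import *
rel([504.5,-84,150],1.893)
```

```text
delta units [-1.719  4.26   1.816]
dr units [ 0.069 -0.    -9.63 ]
```

>>> {"op": "servo_tool", "data": {"motion": [{"dr": [0, 0, 0], "delta_pos": [-0.3, 0.7, 0.2], "hand": 1}, {"dr": [0, 0, 0], "delta_pos": [-0.3, 0.75, 0.3], "hand": 1}, {"dr": [0, 0, 0], "delta_pos": [-0.3, 0.75, 0.3], "hand": 1}, {"dr": [0, 0, 0], "delta_pos": [-0.3, 0.75, 0.3], "hand": 1}, {"dr": [0, 0, 0], "delta_pos": [-0.3, 0.75, 0.3], "hand": 1}, {"dr": [0, 0, 0], "delta_pos": [-0.22, 0.55, 0.3], "hand": 1}, {"dr": [0, 0, -1], "delta_pos": [0, 0, 0], "hand": 1}, {"dr": [0, 0, -1], "delta_pos": [0, 0, 0], "hand": 1}, {"dr": [0, 0, -1], "delta_pos": [0, 0, 0], "hand": 1}, {"dr": [0, 0, -1], "delta_pos": [0, 0, 0], "hand": 1}, {"dr": [0, 0, -1], "delta_pos": [0, 0, 0], "hand": 1}, {"dr": [0, 0, -1], "delta_pos": [0, 0, 0], "hand": 1}, {"dr": [0, 0, -1], "delta_pos": [0, 0, 0], "hand": 1}, {"dr": [0, 0, -1], "delta_pos": [0, 0, 0], "hand": 1}, {"dr": [0, 0, -1], "delta_pos": [0, 0, 0], "hand": 1}, {"dr": [0, 0, -0.6], "delta_pos": [0, 0, 0], "hand": 1}, {"dr": [0, 0, 0], "delta_pos": [0, 0, 0], "hand": 1}]}}

```text
time_s: 5.65
eef_pos: [495.2, -107.0, 154.6]
ee_rot: [0.006, 0.575, 0.818, 0.0]
force: [0.8, -0.7, 0.1]
grip_width: 0.999
```

Run:
```python
from fit import *
p,R,s=tcp();print(p,s['time_s'],s['joints'].round(2))
p,d,cal=shot('wrist','w3')
rs=outline_of('wrist','disc'); 
for r in rs: print(r['score'],r['bbox'],r['pixels'].sum())
r=max(rs,key=lambda r:r['pixels'].sum())
m=brass(p,r['bbox']); W=world(d,cal);x0,y0=np.nanmedian(W[m],0)[:2]
print(fit(m,cal,x0,y0,0,12,[1.5,1.9,2.2]))
cv2.imwrite('pics/w3b.png',cv2.resize(cv2.imread('pics/w3.png'),(800,600)))
```

```text
[ 495.1808681  -106.99027337  154.62360186] 5.65 [-0.44  0.34  1.67 -0.    1.12 -0.79]
0.69 [154.4, 80.2, 201.2, 131.8] 1584
0.58 [241.4, 126.3, 301.4, 197.0] 2598
0.26 [176.8, 282.0, 239.0, 337.7] 2400
(np.float64(503.5860761700869), np.float64(-83.78849255557074), np.float64(1.8928228364758042), np.float64(47.356513235176244), np.float64(2543.0))
```

View pics/w3b.png

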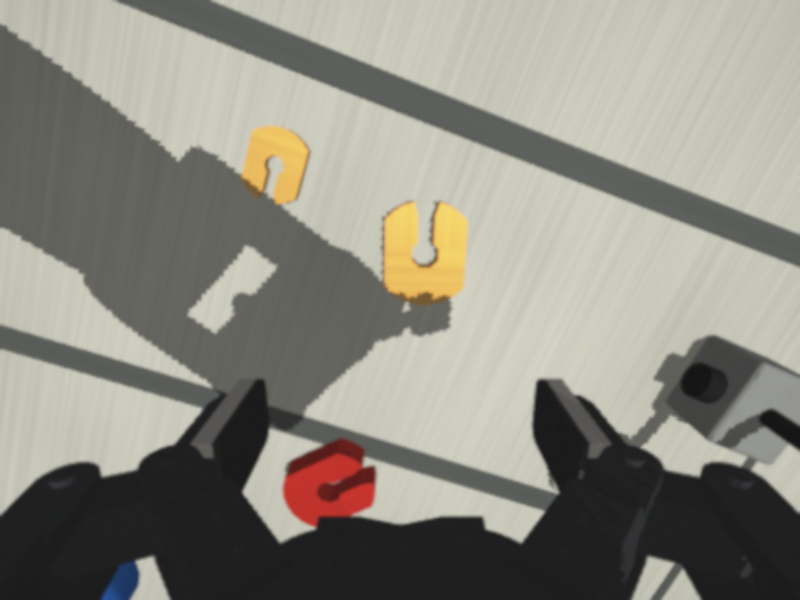

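Run:
```python
from h import *
rel([503.6,-83.8,40],1.893)
```

```text
delta units [0.4   0.294 2.29 ]
dr units [0.044 0.057 0.125]
```

>>> {"op": "servo_tool", "data": {"motion": [{"dr": [0.044, 0.057, 0.125], "delta_pos": [0.4, 0.29, 0], "hand": 0.75}, {"dr": [0, 0, 0], "delta_pos": [0, 0, 0.6], "hand": 0.7}, {"dr": [0, 0, 0], "delta_pos": [0, 0, 0.6], "hand": 0.7}, {"dr": [0, 0, 0], "delta_pos": [0, 0, 0.6], "hand": 0.7}, {"dr": [0, 0, 0], "delta_pos": [0, 0, 0.2], "hand": 0.7}, {"dr": [0, 0, 0], "delta_pos": [0, 0, 0], "hand": 0.7}, {"dr": [0, 0, 0], "delta_pos": [0, 0, 0], "hand": 0.7}]}}

```text
time_s: 6.62
eef_pos: [503.4, -84.3, 54.3]
ee_rot: [0.002, 0.59, 0.807, 0.0]
force: [-0.5, 0.9, 1.2]
grip_width: 0.701
```

Run:
```python
from fit import *
rel([503.6,-83.8,20],1.893)
p,d,cal=shot('wrist','w4')
cv2.imwrite('pics/w4b.png',cv2.resize(cv2.imread('pics/w4.png'),(800,600)))
```

```text
delta units [0.01  0.004 0.685]
dr units [ 0.019  0.017 -0.08 ]
```

View pics/w4b.png

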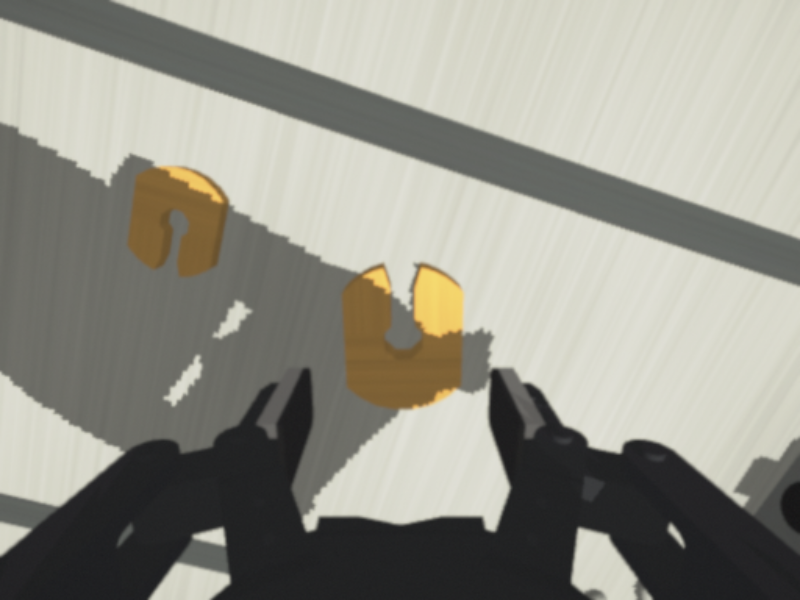

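>>> {"op": "servo_tool", "data": {"motion": [{"dr": [0.019, 0.017, -0.08], "delta_pos": [0, 0, 0.4], "hand": 0.7}, {"dr": [0, 0, 0], "delta_pos": [0, 0, 0.4], "hand": 0.7}, {"dr": [0, 0, 0], "delta_pos": [0, 0, 0.1], "hand": 0.7}, {"dr": [0, 0, 0], "delta_pos": [0, 0, 0], "hand": 0.7}, {"dr": [0, 0, 0], "delta_pos": [0, 0, 0], "hand": 0.7}]}}

```text
time_s: 7.3
eef_pos: [506.3, -85.4, 12.8]
ee_rot: [0.004, 0.585, 0.811, 0.001]
force: [-0.2, 0.1, -0.0]
grip_width: 0.7
```

>>> {"op": "servo_tool", "data": {"motion": [{"dr": [0, 0, 0], "delta_pos": [0, 0, 0.08], "hand": 0.7}, {"dr": [0, 0, 0], "delta_pos": [0, 0, 0.08], "hand": 0.7}]}}

```text
time_s: 7.55
eef_pos: [507.0, -85.7, 5.4]
ee_rot: [0.005, 0.585, 0.811, 0.001]
force: [-0.1, 0.3, -0.4]
grip_width: 0.696
```

Run:
```python
from fit import *
rel([503.6,-83.8,5],1.893)
```

```text
delta units [ 0.057 -0.052  0.008]
dr units [ 0.046  0.04  -0.   ]
```

>>> {"op": "servo_tool", "data": {"motion": [{"dr": [0.046, 0.04, 0], "delta_pos": [0.057, -0.052, 0], "hand": 0.7}, {"dr": [0, 0, 0], "delta_pos": [0, 0, 0.03], "hand": 0.7}, {"dr": [0, 0, 0], "delta_pos": [0, 0, 0.03], "hand": 0.7}]}}

```text
time_s: 7.92
eef_pos: [503.3, -83.6, 2.0]
ee_rot: [-0.001, 0.585, 0.811, -0.0]
force: [0.3, -0.6, 0.6]
grip_width: 0.701
```

Run:
```python
from fit import *
rel([503.6,-83.8,0],1.893)
```

```text
delta units [-0.006  0.005  0.041]
dr units [-0.005 -0.004 -0.   ]
```

>>> {"op": "servo_tool", "data": {"motion": [{"dr": [0, 0, 0], "delta_pos": [0, 0, 0.03], "hand": 0.7}, {"dr": [0, 0, 0], "delta_pos": [0, 0, 0.03], "hand": 0.7}]}}

```text
time_s: 8.18
eef_pos: [503.3, -83.6, -1.2]
ee_rot: [-0.001, 0.585, 0.811, -0.0]
force: [-0.2, -0.2, 0.6]
grip_width: 0.698
```

>>> {"op": "servo_tool", "data": {"motion": [{"dr": [0, 0, 0], "delta_pos": [0, 0, 0.02], "hand": 0.7}, {"dr": [0, 0, 0], "delta_pos": [0, 0, 0.01], "hand": 0.7}]}}

```text
time_s: 8.43
eef_pos: [503.3, -83.6, -2.9]
ee_rot: [-0.001, 0.585, 0.811, -0.0]
force: [-0.3, 0.6, -0.4]
grip_width: 0.702
```

>>> {"op": "servo_tool", "data": {"motion": [{"dr": [0, 0, 0], "delta_pos": [0, 0, 0], "hand": 0.62}, {"dr": [0, 0, 0], "delta_pos": [0, 0, 0], "hand": 0.5}, {"dr": [0, 0, 0], "delta_pos": [0, 0, 0], "hand": 0.4}, {"dr": [0, 0, 0], "delta_pos": [0, 0, 0], "hand": 0.4}], "squeeze": 50}}

```text
time_s: 8.93
eef_pos: [503.7, -83.6, -2.3]
ee_rot: [-0.0, 0.585, 0.811, 0.0]
force: [0.1, 0.3, 1.4]
grip_width: 0.594
```

Run:
```python
from fit import *
rel([503.6,-83.8,60],1.893)
p,d,cal=shot('wrist','w5')
cv2.imwrite('pics/w5b.png',cv2.resize(cv2.imread('pics/w5.png'),(800,600)))
```

```text
delta units [-0.002 -0.002 -1.247]
dr units [-0.    -0.001 -0.   ]
```

View pics/w5b.png

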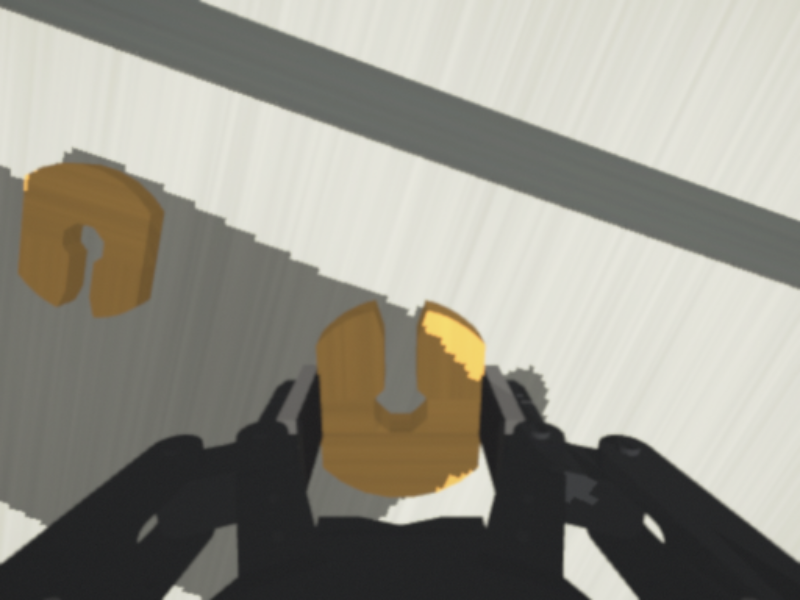

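>>> {"op": "servo_tool", "data": {"motion": [{"dr": [0, 0, 0], "delta_pos": [0, 0, -0.1], "hand": 0.4}, {"dr": [0, 0, 0], "delta_pos": [0, 0, -0.4], "hand": 0.4}, {"dr": [0, 0, 0], "delta_pos": [0, 0, -0.5], "hand": 0.4}, {"dr": [0, 0, 0], "delta_pos": [0, 0, -0.5], "hand": 0.4}, {"dr": [0, 0, 0], "delta_pos": [0, 0, -0.5], "hand": 0.4}, {"dr": [0, 0, 0], "delta_pos": [0, 0, -0.5], "hand": 0.4}, {"dr": [0, 0, -0.5], "delta_pos": [0, 0, -0.5], "hand": 0.4}, {"dr": [0, 0, -0.9], "delta_pos": [0, 0, 0], "hand": 0.4}, {"dr": [0, 0, -0.9], "delta_pos": [0, 0, 0], "hand": 0.4}, {"dr": [0, 0, -0.9], "delta_pos": [0, 0, 0], "hand": 0.4}, {"dr": [0, 0, -0.9], "delta_pos": [0, 0, 0], "hand": 0.4}, {"dr": [0, 0, -0.9], "delta_pos": [0, 0, 0], "hand": 0.4}, {"dr": [0, 0, -0.9], "delta_pos": [0, 0, 0], "hand": 0.4}, {"dr": [0, 0, -0.9], "delta_pos": [0, 0, 0], "hand": 0.4}, {"dr": [0, 0, -0.6], "delta_pos": [0, 0, 0], "hand": 0.4}, {"dr": [0, 0, 0], "delta_pos": [0, 0, 0], "hand": 0.4}]}}

```text
time_s: 10.98
eef_pos: [498.1, -81.8, 150.0]
ee_rot: [-0.007, -0.042, 0.999, 0.003]
force: [0.6, -0.1, -2.8]
grip_width: 0.595
```

Run:
```python
from fit import *
rel([626,171.3,150],3.25); print(ctrl.sense()['joints'].round(2))
```

```text
delta units [-2.976  4.827 -0.009]
dr units [ 0.04  -0.08  -0.136]
[-0.39  0.36  1.66 -0.    1.14 -2.05]
```

>>> {"op": "servo_tool", "data": {"motion": [{"dr": [0, 0, 0], "delta_pos": [-0.3, 0.45, 0], "hand": 0.4}, {"dr": [0, 0, 0], "delta_pos": [-0.4, 0.63, 0], "hand": 0.4}, {"dr": [0, 0, 0], "delta_pos": [-0.4, 0.63, 0], "hand": 0.4}, {"dr": [0, 0, 0], "delta_pos": [-0.4, 0.63, 0], "hand": 0.4}, {"dr": [0, 0, 0], "delta_pos": [-0.4, 0.63, 0], "hand": 0.4}, {"dr": [0, 0, 0], "delta_pos": [-0.4, 0.63, 0], "hand": 0.4}, {"dr": [0, 0, 0], "delta_pos": [-0.4, 0.63, 0], "hand": 0.4}, {"dr": [0, 0, 0], "delta_pos": [-0.2, 0.4, 0], "hand": 0.4}, {"dr": [0, 0, 0], "delta_pos": [0, 0, 0], "hand": 0.4}, {"dr": [0, 0, 0], "delta_pos": [0, 0, 0], "hand": 0.4}]}}

```text
time_s: 12.22
eef_pos: [627.0, 166.9, 146.7]
ee_rot: [-0.011, -0.029, 1.0, 0.003]
force: [-0.5, 0.2, -3.1]
grip_width: 0.59
```

Run:
```python
from fit import *
rel([626,171.3,150],3.25); print(ctrl.sense()['joints'].round(2))
p,d,cal=shot('wrist','w6')
cv2.imwrite('pics/w6b.png',cv2.resize(cv2.imread('pics/w6.png'),(800,600)))
```

```text
delta units [ 0.017  0.09  -0.065]
dr units [ 0.038 -0.121 -0.29 ]
[ 0.08  0.67  1.18  0.01  1.32 -1.55]
```

View pics/w6b.png

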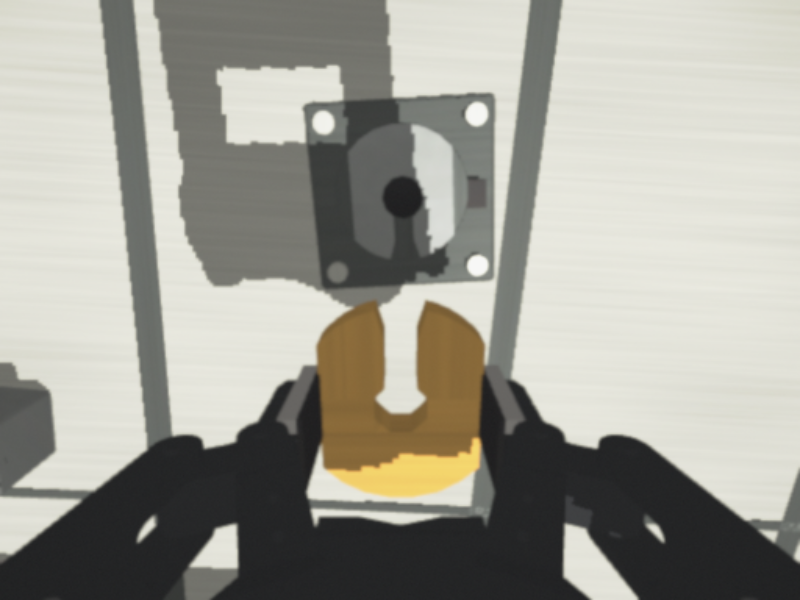

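Run:
```python
from fit import *
p,d,cal=load('w6'); W=world(d,cal)
yy,xx=np.mgrid[0:384,0:512]
near=np.hypot(xx-257,yy-126)<40
hd=near&(W[...,2]>85)&(W[...,2]<100); ys,xs=np.where(hd); print(hd.sum(),xs.mean(),ys.mean(),ray(xs.mean(),ys.mean(),93,cal),ray((xs.min()+xs.max())/2,(ys.min()+ys.max())/2,93,cal))
gm=near|(np.hypot(xx-257,yy-126)<70); gm&=(W[...,2]>46)&(W[...,2]<62)
print('grey',fit(gm,cal,*np.nanmean(W[gm],0)[:2],54,54,[-.3,.1,.4]))
B=[ray(u*.64,v*.64,18,cal) for u,v in [(323,123),(477,114),(337,272),(478,265)]]
for b in B: print(b.round(1))
print('centre',np.mean(B,0), 'yaw',np.degrees(np.arctan2(*(B[0]+B[1]-B[2]-B[3])[[1,0]]))+180)
# brass in hand
m=brass(p,(203,192,310,318)); m&=(d<330)
z1=np.nanmedian(W[m][:,2]); print('brass top',z1, np.nanpercentile(W[m][:,2],[5,25,75,95]))
```

```text
576 257.9583333333333 125.62152777777777 [564.09773438 165.32889278  93.        ] [564.01739973 165.35195455  93.        ]
grey (np.float64(564.3258217610434), np.float64(165.112421989491), np.float64(0.11896844488107061), np.float64(108.61685356808182), np.float64(4231.0))
[529.5 119.1  18. ]
[519.7 205.4  18. ]
[614.7 128.6  18. ]
[605.4 214.9  18. ]
centre [567.3282003  167.00610304  18.        ] yaw 6.385931670524684
brass top 160.45476027888213 [157.16167927 159.91168081 160.95505968 161.68851051]
```

>>> {"op": "servo_tool", "data": {"motion": [{"dr": [0.04, -0.12, -0.3], "delta_pos": [0.03, 0.1, 0], "hand": 0.4}, {"dr": [0, 0, 0], "delta_pos": [0, 0, 0.4], "hand": 0.4}, {"dr": [0, 0, 0], "delta_pos": [0, 0, 0.4], "hand": 0.4}, {"dr": [0, 0, 0], "delta_pos": [0, 0, 0.3], "hand": 0.4}, {"dr": [0, 0, 0], "delta_pos": [0, 0, 0.1], "hand": 0.4}, {"dr": [0, 0, 0], "delta_pos": [0, 0, 0], "hand": 0.4}, {"dr": [0, 0, 0], "delta_pos": [0, 0, 0], "hand": 0.4}]}}

```text
time_s: 13.15
eef_pos: [625.5, 167.4, 87.4]
ee_rot: [0.001, -0.052, 0.999, -0.0]
force: [0.5, -0.9, -3.7]
grip_width: 0.59
```

Run:
```python
from fit import *
rel([623.8,171.8,68.5],3.253)
```

```text
delta units [0.025 0.091 0.377]
dr units [-0.006  0.016 -0.043]
```

>>> {"op": "servo_tool", "data": {"motion": [{"dr": [0, 0, -0.04], "delta_pos": [0.02, 0.09, 0.1], "hand": 0.4}, {"dr": [0, 0, 0], "delta_pos": [0, 0, 0.14], "hand": 0.4}, {"dr": [0, 0, 0], "delta_pos": [0, 0, 0.06], "hand": 0.4}, {"dr": [0, 0, 0], "delta_pos": [0, 0, 0], "hand": 0.4}, {"dr": [0, 0, 0], "delta_pos": [0, 0, 0], "hand": 0.4}]}}

```text
time_s: 13.78
eef_pos: [624.2, 172.4, 72.0]
ee_rot: [0.002, -0.056, 0.998, -0.0]
force: [-0.2, 0.9, -3.6]
grip_width: 0.593
```

Run:
```python
from fit import *
rel([623.8,171.8,68.5],3.253)
```

```text
delta units [ 0.01  -0.01   0.071]
dr units [-0.006  0.023  0.001]
```

>>> {"op": "servo_tool", "data": {"motion": [{"dr": [0, 0.023, 0], "delta_pos": [0.01, -0.01, 0.07], "hand": 0.4}, {"dr": [0, 0, 0], "delta_pos": [0, 0, 0], "hand": 0.4}]}}

```text
time_s: 14.02
eef_pos: [623.9, 171.7, 68.5]
ee_rot: [0.0, -0.056, 0.998, -0.001]
force: [-0.7, -0.4, -2.7]
grip_width: 0.601
```

Run:
```python
from fit import *
p,R,s=tcp();print(p)
rel([623.8,171.8,68.5],3.253)
p,d,cal=shot('wrist','w7'); 
cv2.imwrite('pics/w7b.png',cv2.resize(p[...,::-1],(800,600)))
W=world(d,cal);m=brass(p,(203,192,310,318)); m&=(d<330); print('brass top',np.nanpercentile(W[m][:,2],[5,50,95]))
p,d,cal=shot('scene','s7'); 
cv2.imwrite('pics/s7b.png',cv2.resize(p[120:220,290:400,::-1],None,fx=5,fy=5))
```

```text
[623.87360562 171.70571705  68.45558157]
delta units [ 0.001  0.002 -0.001]
dr units [-0.006  0.     0.001]
brass top [77.26916023 82.25923977 83.21888103]
```

View pics/w7b.png

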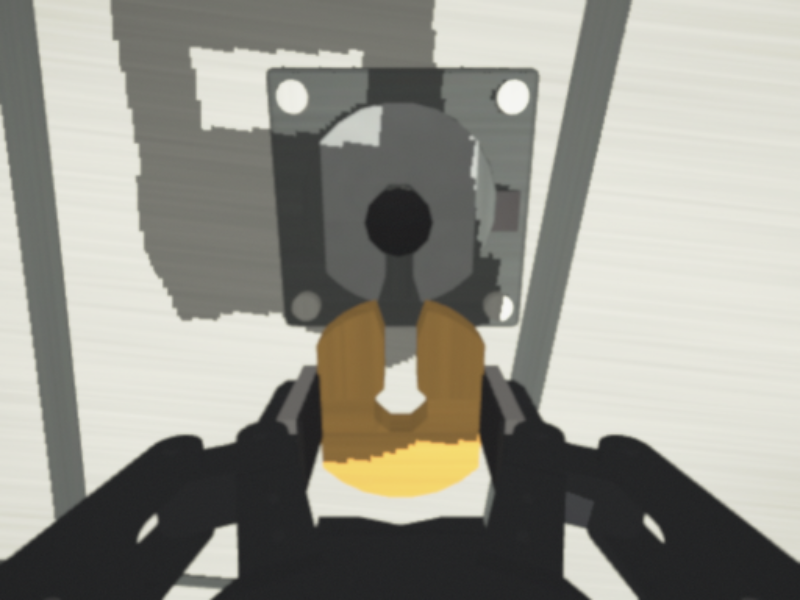

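View pics/s7b.png

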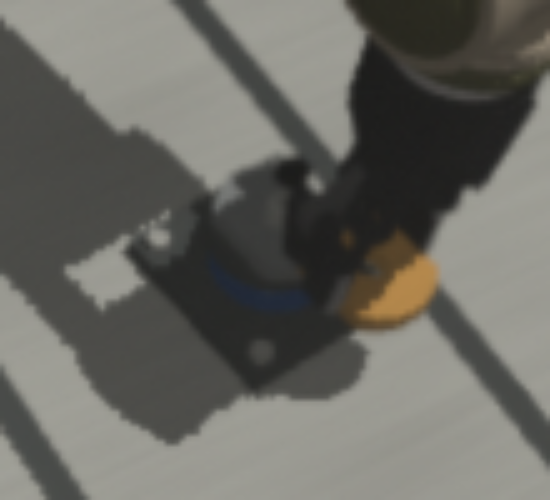

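>>> {"op": "servo_tool", "data": {"motion": [{"dr": [0, 0, 0], "delta_pos": [0.2, -0.014, 0], "hand": 0.4}, {"dr": [0, 0, 0], "delta_pos": [0.16, 0, 0], "hand": 0.4}, {"dr": [0, 0, 0], "delta_pos": [0, 0, 0], "hand": 0.4}]}}

```text
time_s: 14.5
eef_pos: [604.7, 168.9, 69.0]
ee_rot: [0.0, -0.056, 0.998, -0.001]
force: [-0.2, 0.9, -3.1]
grip_width: 0.595
```

```bash
cat > st.py <<'E'
from h import *
p,R,s=tcp(); c=np.array([564.2,165.1]);a=3.253
u=np.array([np.cos(a),np.sin(a)]);v=np.array([np.sin(a),-np.cos(a)])
print('along %.2f lat %.2f z %.2f'%((p[:2]-c)@u,(p[:2]-c)@v,p[2]),'F along %.1f lat %.1f z %.1f'%(s['force'][:2]@u,s['force'][:2]@v,s['force'][2]),'M',s['wrist_torque'].round(2),'t',s['time_s'])
q=np.r_[c+0*u,p[2]]; rel(q,a)
E
python3 st.py
```

```text
along -40.69 lat -0.73 z 68.99 F along 0.1 lat 0.9 z -3.1 M [ 0.   -0.02  0.01] t 14.5
delta units [ 0.814  0.015 -0.001]
dr units [-0.006  0.004  0.001]
```

Run:
```python
from fit import *
p,d,cal=shot('wrist','w8'); 
cv2.imwrite('pics/w8b.png',cv2.resize(p[60:300,170:345,::-1],None,fx=4,fy=2.5*1,interpolation=2)[:600])
```

```text
(no output)
```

View pics/w8b.png

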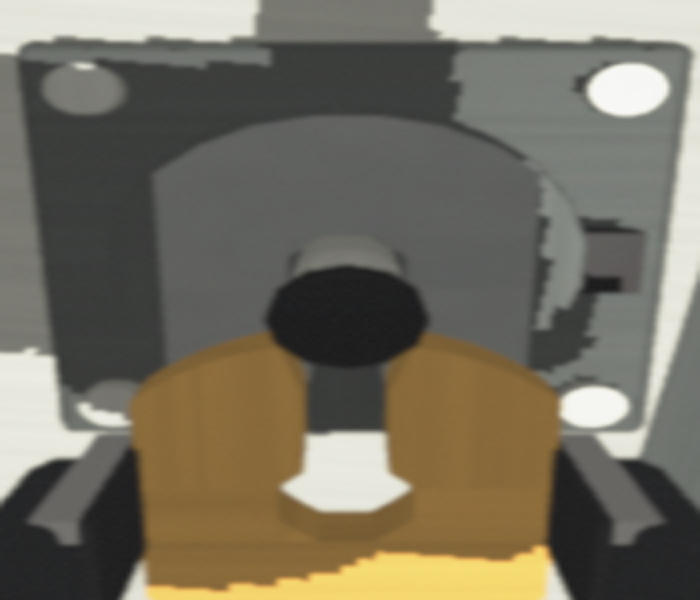

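>>> {"op": "servo_tool", "data": {"motion": [{"dr": [0, 0, 0], "delta_pos": [0.06, 0.005, 0.005], "hand": 0.4}, {"dr": [0, 0, 0], "delta_pos": [0.06, 0, 0], "hand": 0.4}, {"dr": [0, 0, 0], "delta_pos": [0.06, 0, 0], "hand": 0.4}]}}

```text
time_s: 14.92
eef_pos: [595.9, 168.1, 68.8]
ee_rot: [0.001, -0.056, 0.998, -0.001]
force: [-0.2, -0.3, -3.6]
grip_width: 0.591
```

```bash
python3 st.py
```

```text
along -31.81 lat -0.54 z 68.82 F along 0.2 lat -0.2 z -3.6 M [0.03 0.06 0.02] t 14.925
delta units [ 0.636  0.011 -0.001]
dr units [-0.007  0.009  0.001]
```

>>> {"op": "servo_tool", "data": {"motion": [{"dr": [0, 0, 0], "delta_pos": [0.06, 0, 0], "hand": 0.4}, {"dr": [0, 0, 0], "delta_pos": [0.06, 0, 0], "hand": 0.4}, {"dr": [0, 0, 0], "delta_pos": [0.06, 0, 0], "hand": 0.4}]}}

```text
time_s: 15.3
eef_pos: [586.3, 167.0, 68.8]
ee_rot: [0.001, -0.056, 0.998, -0.001]
force: [0.5, -0.5, -3.1]
grip_width: 0.588
```

```bash
python3 st.py
```

```text
along -22.13 lat -0.54 z 68.77 F along -0.4 lat -0.5 z -3.1 M [ 0.   -0.03  0.01] t 15.3
delta units [ 0.443  0.011 -0.001]
dr units [-0.007  0.008  0.001]
```

>>> {"op": "servo_tool", "data": {"motion": [{"dr": [0, 0, 0], "delta_pos": [0.06, 0, 0], "hand": 0.4}, {"dr": [0, 0, 0], "delta_pos": [0.06, 0, 0], "hand": 0.4}, {"dr": [0, 0, 0], "delta_pos": [0, 0.01, 0], "hand": 0.4}, {"dr": [0, 0, 0], "delta_pos": [0, 0.01, 0], "hand": 0.4}]}}

```text
time_s: 15.8
eef_pos: [579.7, 167.4, 68.9]
ee_rot: [0.001, -0.056, 0.998, -0.001]
force: [1.0, -0.1, -3.4]
grip_width: 0.591
```

```bash
python3 st.py
```

```text
along -15.66 lat 0.51 z 68.92 F along -0.9 lat -0.2 z -3.4 M [-0.02  0.02 -0.04] t 15.8
delta units [ 0.313 -0.01  -0.001]
dr units [-0.006  0.01   0.   ]
```

Keep feeling for the wall on this side.

>>> {"op": "servo_tool", "data": {"motion": [{"dr": [0, 0, 0], "delta_pos": [0, 0.01, 0], "hand": 0.4}]}}

```text
time_s: 15.92
eef_pos: [579.7, 167.6, 68.9]
ee_rot: [0.001, -0.056, 0.998, -0.001]
force: [1.0, -2.9, -3.8]
grip_width: 0.59
```

```bash
python3 st.py
```

```text
along -15.69 lat 0.81 z 68.90 F along -0.6 lat -3.0 z -3.8 M [-0.46  0.05  0.05] t 15.925
delta units [ 0.314 -0.016 -0.   ]
dr units [-0.009  0.009  0.001]
```

>>> {"op": "servo_tool", "data": {"motion": [{"dr": [0, 0, 0], "delta_pos": [0, 0.008, 0], "hand": 0.4}]}}

```text
time_s: 16.05
eef_pos: [579.7, 167.7, 68.9]
ee_rot: [0.001, -0.056, 0.998, -0.001]
force: [0.2, -3.5, -2.1]
grip_width: 0.592
```

```bash
python3 st.py
```

```text
along -15.67 lat 0.84 z 68.85 F along 0.2 lat -3.5 z -2.1 M [-0.58  0.13  0.1 ] t 16.05
delta units [ 0.313 -0.017 -0.   ]
dr units [-0.013  0.008  0.002]
```

>>> {"op": "servo_tool", "data": {"motion": [{"dr": [0, 0, 0], "delta_pos": [0, -0.03, 0], "hand": 0.4}, {"dr": [0, 0, 0], "delta_pos": [0, -0.015, 0], "hand": 0.4}, {"dr": [0, 0, 0], "delta_pos": [0, -0.008, 0], "hand": 0.4}]}}

```text
time_s: 16.42
eef_pos: [580.1, 165.3, 68.9]
ee_rot: [0.001, -0.056, 0.998, -0.001]
force: [-0.1, 0.3, -3.6]
grip_width: 0.594
```

```bash
python3 st.py
```

```text
along -15.82 lat -1.55 z 68.87 F along 0.1 lat 0.3 z -3.6 M [-0.04 -0.01 -0.01] t 16.425
delta units [ 0.316  0.031 -0.001]
dr units [-0.008  0.01   0.   ]
```

>>> {"op": "servo_tool", "data": {"motion": [{"dr": [0, 0, 0], "delta_pos": [0, -0.008, 0], "hand": 0.4}]}}

```text
time_s: 16.55
eef_pos: [580.1, 165.0, 68.9]
ee_rot: [0.001, -0.056, 0.998, -0.001]
force: [0.5, 0.5, -4.0]
grip_width: 0.588
```

```bash
python3 st.py
```

```text
along -15.83 lat -1.89 z 68.87 F along -0.6 lat 0.4 z -4.0 M [ 0.09 -0.02  0.02] t 16.55
delta units [ 0.317  0.038 -0.001]
dr units [-0.007  0.011 -0.   ]
```

>>> {"op": "servo_tool", "data": {"motion": [{"dr": [0, 0, 0], "delta_pos": [0, -0.006, 0], "hand": 0.4}]}}

```text
time_s: 16.68
eef_pos: [580.1, 164.9, 68.8]
ee_rot: [0.001, -0.056, 0.998, -0.0]
force: [-0.4, 1.9, -3.3]
grip_width: 0.593
```

```bash
python3 st.py
```

```text
along -15.78 lat -1.96 z 68.83 F along 0.2 lat 1.9 z -3.3 M [ 0.27  0.05 -0.05] t 16.675
delta units [ 0.316  0.039 -0.001]
dr units [-0.005  0.01  -0.   ]
```

>>> {"op": "servo_tool", "data": {"motion": [{"dr": [0, 0, 0], "delta_pos": [0, 0.028, 0], "hand": 0.4}, {"dr": [0, 0, 0], "delta_pos": [0.06, 0, 0], "hand": 0.4}, {"dr": [0, 0, 0], "delta_pos": [0.06, 0, 0], "hand": 0.4}, {"dr": [0, 0, 0], "delta_pos": [0.06, 0, 0], "hand": 0.4}, {"dr": [0, 0, 0], "delta_pos": [0.06, 0, 0], "hand": 0.4}, {"dr": [0, 0, 0], "delta_pos": [0.04, 0, 0], "hand": 0.4}]}}

```text
time_s: 17.42
eef_pos: [565.0, 164.6, 68.9]
ee_rot: [0.001, -0.056, 0.998, -0.001]
force: [-0.6, -0.1, -3.5]
grip_width: 0.593
```

```bash
python3 st.py
```

```text
along -0.75 lat -0.57 z 68.88 F along 0.6 lat 0.0 z -3.5 M [ 0.05 -0.02  0.  ] t 17.425
delta units [ 0.015  0.011 -0.   ]
dr units [-0.007  0.01   0.001]
```

Now feel for the hub's back along the slot.

>>> {"op": "servo_tool", "data": {"motion": [{"dr": [0, 0, 0], "delta_pos": [0.03, 0, 0], "hand": 0.4}, {"dr": [0, 0, 0], "delta_pos": [0.03, 0, 0], "hand": 0.4}]}}

```text
time_s: 17.68
eef_pos: [561.8, 164.2, 68.9]
ee_rot: [0.001, -0.056, 0.998, -0.001]
force: [0.3, 0.5, -2.8]
grip_width: 0.592
```

```bash
python3 st.py
```

```text
along 2.45 lat -0.64 z 68.91 F along -0.3 lat 0.5 z -2.8 M [-0.03  0.02  0.02] t 17.675
delta units [-0.049  0.013  0.   ]
dr units [-0.007  0.011  0.   ]
```

>>> {"op": "servo_tool", "data": {"motion": [{"dr": [0, 0, 0], "delta_pos": [0.012, 0, 0], "hand": 0.4}, {"dr": [0, 0, 0], "delta_pos": [0.012, 0, 0], "hand": 0.4}]}}

```text
time_s: 17.92
eef_pos: [560.6, 164.1, 68.9]
ee_rot: [0.001, -0.056, 0.998, -0.001]
force: [-0.4, 0.9, -3.0]
grip_width: 0.592
```

```bash
python3 st.py
```

```text
along 3.74 lat -0.63 z 68.92 F along 0.3 lat 0.9 z -3.0 M [-0.05  0.05  0.02] t 17.925
delta units [-0.075  0.013  0.   ]
dr units [-0.007  0.011  0.001]
```

>>> {"op": "servo_tool", "data": {"motion": [{"dr": [0, 0, 0], "delta_pos": [0.01, 0, 0], "hand": 0.4}]}}

```text
time_s: 18.05
eef_pos: [560.1, 164.0, 68.9]
ee_rot: [0.001, -0.056, 0.998, -0.001]
force: [0.0, 0.6, -3.2]
grip_width: 0.59
```

```bash
python3 st.py
```

```text
along 4.22 lat -0.62 z 68.91 F along -0.1 lat 0.6 z -3.2 M [ 0.02  0.03 -0.01] t 18.05
delta units [-0.084  0.012  0.   ]
dr units [-0.007  0.011  0.001]
```

>>> {"op": "servo_tool", "data": {"motion": [{"dr": [0, 0, 0], "delta_pos": [0.01, 0, 0], "hand": 0.4}]}}

```text
time_s: 18.18
eef_pos: [559.6, 164.0, 68.9]
ee_rot: [0.001, -0.056, 0.998, -0.001]
force: [1.5, 0.3, -4.1]
grip_width: 0.594
```

```bash
python3 st.py
```

```text
along 4.69 lat -0.62 z 68.93 F along -1.5 lat 0.1 z -4.1 M [ 0.02 -0.19  0.  ] t 18.175
delta units [-0.094  0.012  0.   ]
dr units [-0.007  0.012  0.001]
```

>>> {"op": "servo_tool", "data": {"motion": [{"dr": [0, 0, 0], "delta_pos": [0.01, 0, 0], "hand": 0.4}]}}

```text
time_s: 18.3
eef_pos: [559.5, 163.9, 69.0]
ee_rot: [0.002, -0.056, 0.998, -0.0]
force: [3.5, 1.1, -4.5]
grip_width: 0.592
```

```bash
python3 st.py
```

```text
along 4.80 lat -0.65 z 69.00 F along -3.6 lat 0.7 z -4.5 M [ 0.14 -0.53  0.04] t 18.3
delta units [-0.096  0.013  0.   ]
dr units [-0.007  0.019  0.   ]
```

>>> {"op": "servo_tool", "data": {"motion": [{"dr": [0, 0.012, 0], "delta_pos": [-0.06, 0, 0], "hand": 0.4}, {"dr": [0, 0, 0], "delta_pos": [-0.033, 0, 0], "hand": 0.4}, {"dr": [0, 0, 0], "delta_pos": [0, 0, 0], "hand": 0.4}]}}

```text
time_s: 18.68
eef_pos: [564.2, 164.4, 68.9]
ee_rot: [0.0, -0.056, 0.998, -0.001]
force: [0.8, -0.2, -3.8]
grip_width: 0.594
```

```bash
python3 st.py
```

```text
along 0.02 lat -0.65 z 68.93 F along -0.8 lat -0.3 z -3.8 M [-0.01 -0.02  0.03] t 18.675
delta units [-0.     0.013 -0.   ]
dr units [-0.007  0.002  0.   ]
```

>>> {"op": "servo_tool", "data": {"motion": [{"dr": [0, 0, 0], "delta_pos": [0.002, 0.002, 0.03], "hand": 0.4}, {"dr": [0, 0, 0], "delta_pos": [0, 0, 0.03], "hand": 0.4}, {"dr": [0, 0, 0], "delta_pos": [0, 0, 0.02], "hand": 0.4}]}}

```text
time_s: 19.05
eef_pos: [563.9, 164.5, 64.6]
ee_rot: [-0.0, -0.056, 0.998, -0.001]
force: [-0.5, -0.2, -2.6]
grip_width: 0.593
```

```bash
python3 st.py
```

```text
along 0.34 lat -0.53 z 64.59 F along 0.5 lat -0.1 z -2.6 M [0.01 0.03 0.01] t 19.05
delta units [-0.007  0.011 -0.   ]
dr units [-0.007 -0.001  0.001]
```

>>> {"op": "servo_tool", "data": {"motion": [{"dr": [0, 0, 0], "delta_pos": [-0.004, -0.001, 0.02], "hand": 0.4}, {"dr": [0, 0, 0], "delta_pos": [0, 0, 0.02], "hand": 0.4}]}}

```text
time_s: 19.3
eef_pos: [564.1, 164.5, 62.4]
ee_rot: [-0.0, -0.056, 0.998, -0.001]
force: [-0.6, -0.5, -2.8]
grip_width: 0.588
```

```bash
python3 st.py
```

```text
along 0.18 lat -0.57 z 62.43 F along 0.7 lat -0.4 z -2.8 M [-0.01 -0.01  0.07] t 19.3
delta units [-0.004  0.011 -0.   ]
dr units [-0.007 -0.002  0.001]
```

>>> {"op": "servo_tool", "data": {"motion": [{"dr": [0, 0, 0], "delta_pos": [0, 0, 0.02], "hand": 0.4}, {"dr": [0, 0, 0], "delta_pos": [0, 0, 0.01], "hand": 0.4}]}}

```text
time_s: 19.55
eef_pos: [564.1, 164.5, 60.8]
ee_rot: [-0.0, -0.056, 0.998, -0.001]
force: [0.2, 0.2, -3.4]
grip_width: 0.595
```

```bash
python3 st.py
```

```text
along 0.20 lat -0.57 z 60.77 F along -0.2 lat 0.2 z -3.4 M [-0.01  0.03 -0.03] t 19.55
delta units [-0.004  0.011 -0.   ]
dr units [-0.007 -0.002  0.001]
```

>>> {"op": "servo_tool", "data": {"motion": [{"dr": [0, 0, 0], "delta_pos": [0, 0, 0.03], "hand": 0.4}, {"dr": [0, 0, 0], "delta_pos": [0, 0, 0.03], "hand": 0.4}, {"dr": [0, 0, 0], "delta_pos": [0, 0, 0.02], "hand": 0.4}]}}

```text
time_s: 19.92
eef_pos: [564.1, 164.5, 56.5]
ee_rot: [-0.0, -0.056, 0.998, -0.001]
force: [0.0, 0.1, -3.2]
grip_width: 0.598
```

```bash
python3 st.py
```

```text
along 0.16 lat -0.60 z 56.54 F along -0.0 lat 0.1 z -3.2 M [ 0.01 -0.05 -0.02] t 19.925
delta units [-0.003  0.012 -0.   ]
dr units [-0.007 -0.001  0.   ]
```

>>> {"op": "servo_tool", "data": {"motion": [{"dr": [0, 0, 0], "delta_pos": [0, 0, 0.02], "hand": 0.4}, {"dr": [0, 0, 0], "delta_pos": [0, 0, 0.01], "hand": 0.4}]}}

```text
time_s: 20.18
eef_pos: [564.1, 164.5, 54.9]
ee_rot: [-0.0, -0.056, 0.998, -0.001]
force: [-0.2, -0.6, -4.0]
grip_width: 0.592
```

```bash
python3 st.py
```

```text
along 0.17 lat -0.59 z 54.87 F along 0.3 lat -0.6 z -4.0 M [-0.02  0.03 -0.01] t 20.175
delta units [-0.004  0.012 -0.   ]
dr units [-0.007 -0.002  0.001]
```

>>> {"op": "servo_tool", "data": {"motion": [{"dr": [0, 0, 0], "delta_pos": [0, 0, 0.02], "hand": 0.4}, {"dr": [0, 0, 0], "delta_pos": [0, 0, 0.01], "hand": 0.4}, {"dr": [0, 0, 0], "delta_pos": [0, 0, 0.005], "hand": 0.4}]}}

```text
time_s: 20.55
eef_pos: [564.1, 164.5, 53.0]
ee_rot: [-0.0, -0.056, 0.998, -0.001]
force: [0.4, 0.2, -3.7]
grip_width: 0.593
```

```bash
python3 st.py
```

```text
along 0.14 lat -0.60 z 53.04 F along -0.4 lat 0.1 z -3.7 M [ 0.06  0.02 -0.01] t 20.55
delta units [-0.003  0.012 -0.   ]
dr units [-0.007 -0.001  0.   ]
```

>>> {"op": "servo_tool", "data": {"motion": [{"dr": [0, 0, 0], "delta_pos": [0, 0, 0.008], "hand": 0.4}]}}

```text
time_s: 20.68
eef_pos: [564.1, 164.5, 52.6]
ee_rot: [-0.0, -0.056, 0.998, -0.001]
force: [0.1, 0.0, -3.4]
grip_width: 0.594
```

```bash
python3 st.py
```

```text
along 0.15 lat -0.60 z 52.63 F along -0.1 lat 0.0 z -3.4 M [ 0.04  0.03 -0.02] t 20.675
delta units [-0.003  0.012 -0.   ]
dr units [-0.007 -0.001  0.001]
```

>>> {"op": "servo_tool", "data": {"motion": [{"dr": [0, 0, 0], "delta_pos": [0, 0, 0.008], "hand": 0.4}]}}

```text
time_s: 20.8
eef_pos: [564.2, 164.5, 52.2]
ee_rot: [-0.0, -0.056, 0.998, -0.001]
force: [-0.2, 0.2, -3.7]
grip_width: 0.593
```

>>> {"op": "servo_tool", "data": {"motion": [{"dr": [0, 0, 0], "delta_pos": [0, 0, 0.006], "hand": 0.4}]}}

```text
time_s: 20.92
eef_pos: [564.1, 164.5, 51.9]
ee_rot: [-0.0, -0.056, 0.998, -0.001]
force: [0.2, -1.1, -3.3]
grip_width: 0.594
```

>>> {"op": "servo_tool", "data": {"motion": [{"dr": [0, 0, 0], "delta_pos": [0, 0, 0.005], "hand": 0.4}]}}

```text
time_s: 21.05
eef_pos: [564.1, 164.5, 51.6]
ee_rot: [-0.0, -0.056, 0.998, -0.001]
force: [-1.0, 0.5, -2.0]
grip_width: 0.592
```

>>> {"op": "servo_tool", "data": {"motion": [{"dr": [0, 0, 0], "delta_pos": [0, 0, 0.005], "hand": 0.4}]}}

```text
time_s: 21.18
eef_pos: [564.2, 164.5, 51.6]
ee_rot: [-0.0, -0.056, 0.998, -0.001]
force: [-0.5, -0.6, 0.2]
grip_width: 0.595
```

>>> {"op": "servo_tool", "data": {"motion": [{"dr": [0, 0, 0], "delta_pos": [0, 0, 0.005], "hand": 0.4}]}}

```text
time_s: 21.3
eef_pos: [564.2, 164.6, 51.6]
ee_rot: [0.0, -0.056, 0.998, -0.001]
force: [-1.6, -0.1, 0.8]
grip_width: 0.591
```

```bash
python3 st.py
```

```text
along 0.09 lat -0.54 z 51.62 F along 1.6 lat 0.1 z 0.8 M [0.06 0.33 0.11] t 21.3
delta units [-0.002  0.011 -0.   ]
dr units [-0.007  0.     0.001]
```

>>> {"op": "servo_tool", "data": {"motion": [{"dr": [0, 0, 0], "delta_pos": [0, 0, 0], "hand": 0.61}, {"dr": [0, 0, 0], "delta_pos": [0, 0, 0], "hand": 0.65}, {"dr": [0, 0, 0], "delta_pos": [0, 0, 0], "hand": 0.7}, {"dr": [0, 0, 0], "delta_pos": [0, 0, 0], "hand": 0.7}], "squeeze": 20}}

```text
time_s: 21.8
eef_pos: [565.1, 164.6, 52.4]
ee_rot: [0.001, -0.056, 0.998, -0.001]
force: [0.0, -0.8, 0.5]
grip_width: 0.699
```

```bash
python3 st.py;  python3 - <<'E'
from fit import *
p,d,cal=shot('wrist','w9'); W=world(d,cal)
m=brass(p,(190,150,330,320)); print('brass z',np.nanpercentile(W[m][:,2],[5,25,50,75,95]))
cv2.imwrite('pics/w9b.png',cv2.resize(p[:,:,::-1],(800,600)))
E
```

```text
along -0.79 lat -0.63 z 52.38 F along 0.0 lat -0.8 z 0.5 M [ 0.01 -0.05  0.06] t 21.8
delta units [ 0.016  0.013 -0.   ]
dr units [-0.007  0.015  0.   ]
brass z [62.35122335 65.03079071 65.46828399 65.88573649 66.55882201]
```

View pics/w9b.png

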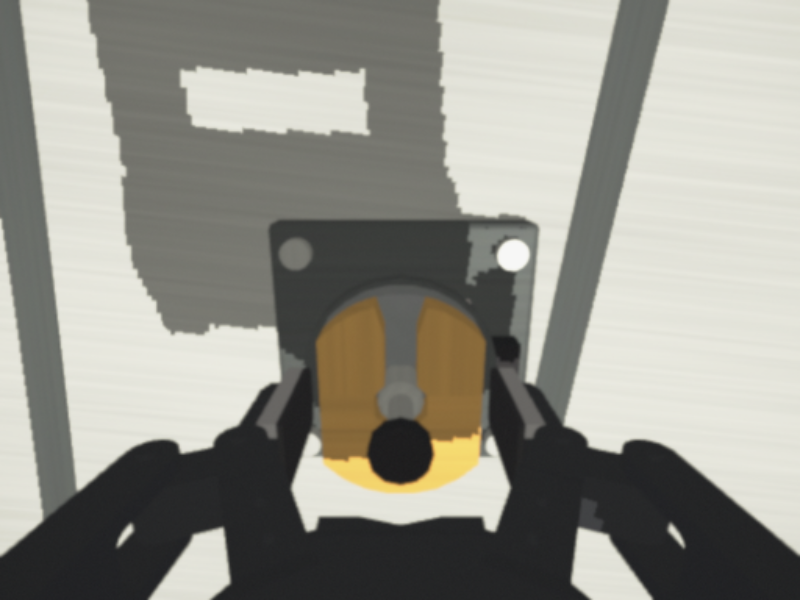

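>>> {"op": "servo_tool", "data": {"motion": [{"dr": [0, 0, 0], "delta_pos": [0, 0, -0.1], "hand": 0.75}, {"dr": [0, 0, 0], "delta_pos": [0, 0, -0.3], "hand": 0.75}, {"dr": [0, 0, 0], "delta_pos": [0, 0, -0.6], "hand": 0.75}, {"dr": [0, 0, 0], "delta_pos": [0, 0, -0.6], "hand": 0.75}, {"dr": [0, 0, 0], "delta_pos": [0, 0, -0.6], "hand": 0.75}, {"dr": [0, 0, 0], "delta_pos": [0, 0, -0.6], "hand": 0.75}, {"dr": [0, 0, 0], "delta_pos": [0, 0, -0.3], "hand": 0.75}, {"dr": [0, 0, 0], "delta_pos": [0, 0, 0], "hand": 0.75}, {"dr": [0, 0, 0], "delta_pos": [0, 0, 0], "hand": 0.75}]}}

```text
time_s: 22.98
eef_pos: [564.2, 164.8, 217.4]
ee_rot: [0.003, -0.056, 0.998, -0.0]
force: [0.5, 0.1, -0.2]
grip_width: 0.753
```

```bash
python3 st.py;  python3 - <<'E'
from fit import *
p,d,cal=shot('wrist','w10'); W=world(d,cal)
yy,xx=np.mgrid[0:384,0:512]
m=brass(p,(100,100,400,350)); n,l,st,_=cv2.connectedComponentsWithStats(m.astype(np.uint8)); k=1+np.argmax(st[1:,4]); m=l==k
P=W[m]; P=P[(P[:,2]>55)&(P[:,2]<75)]; A=np.c_[P[:,:2]-P[:,:2].mean(0),np.ones(len(P))]; c=np.linalg.lstsq(A,P[:,2],rcond=None)[0]
print(len(P),'plane slopes deg',np.degrees(c[:2]),'top z',c[2], st[k])
cv2.imwrite('pics/w10b.png',cv2.resize(p[:,:,::-1],(800,600)))
p,d,cal=shot('scene','s10'); cv2.imwrite('pics/s10b.png',cv2.resize(p[:,:,::-1],(800,600)))
E
```

```text
along 0.03 lat -0.34 z 217.37 F along -0.5 lat 0.0 z -0.2 M [-0.01  0.05 -0.05] t 22.975
delta units [-0.001  0.007 -0.   ]
dr units [-0.008  0.033  0.001]
2133 plane slopes deg [0.41009069 0.17288762] top z 65.49344802961326 [ 231  148   51   62 2260]
```

View pics/w10b.png

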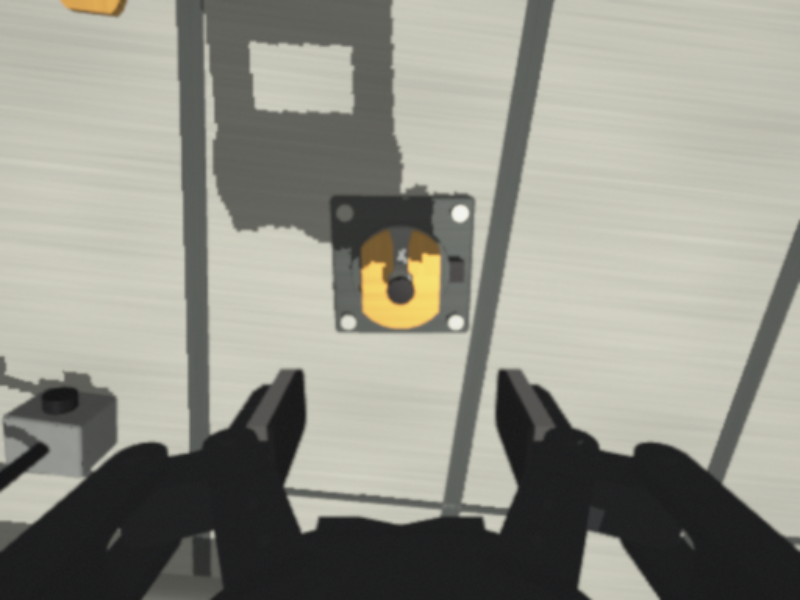

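View pics/s10b.png

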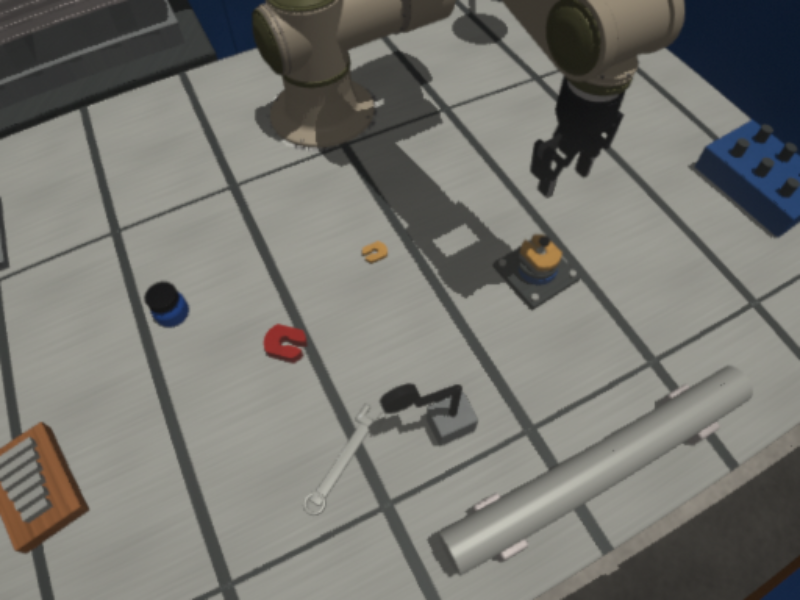

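The wrist picture shows the brass mass flat on the grey one at (400,280). Its slot points away from the grey slot, and its top is at 65.5 mm, against 66 nominal. In the scene picture everything else is where it started.

```bash
python3 -c "
from h import *
print(ticket.finish_job())"
```

```text
the job is handed in; nothing more can be done
None
```

The larger brass mass is on the load stem, flat on the grey mass with its slot pointing the opposite way, and I've handed the job in. It took about 23 s of the 67 s allowed.

- **Method:** I gripped the mass by its flats and slid it onto the neck. I felt both slot walls and the back of the hub to find the stem axis, then lowered the mass in sub-millimetre steps. The seat took up the weight with the tool at 51.6 mm, which puts the underside at about 54 mm as expected.
- **Forces:** Side forces read at the end of each move peaked at about 3.6 N. The seat carried about 4 N just before I let go. Forces within a move were not recorded.
- **Last checks:** The wrist camera puts the mass's top at 65.5 mm (66 nominal) and tilted less than 0.5°, both within the camera's accuracy. The red mass, gauge, wrench and tin look unmoved in the scene picture, and the gripper is clear. No check failed or disagreed.

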